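# Put the fabric shaver away in its cutout tray

## Task

Put the white fabric shaver away in its keyhole-shaped cutout in the plywood tray, its round head in the round end and its handle in the slot, so that it lies flat and fully home, foil upwards. Set it down rather than dropping it, let go of it, and leave the wooden clothes brush undisturbed in the cutout next to it.

Things in the scene. Friction and masses are not known exactly. Their poses are not given: they have to be found in the camera images.
- fabric_shaver: White electric fabric shaver lying flat, 156 mm long, 0.22 kg, paddle-shaped: handle 30 wide, 36 high; round head 72 in diameter, 40 high, a steel foil disc on top. Origin: underside of the handle, near the centre of mass: grip here across y. x points to the head, centred at x=+63 mm; handle's end at x=-57; z up. Yaw can be any. A loose 12 mm high clothes peg lies 100 mm behind the origin.
- recess (a point): Empty keyhole cutout of the tray: the point on its grey floor where the shaver's origin comes when centred in it. x points to its round end, z up. Floor 8 mm over the counter, 12 mm deep; the seated shaver stands proud. Round end: octagon 92 mm across flats, centred at x=+63 mm. Handle slot 50 mm wide, ending at x=-67. About 10 mm of room all round the shaver.
- tray: Light plywood tray, 212 mm along x, 220 mm along y, 20 mm high, fixed to the counter. Origin: centre of its underside. The keyhole cutout's point is at x=-21, y=+46, z=8 mm; the rectangular cutout beside it, centred at x=0, y=-60 mm, already holds the clothes brush.
- clothes_brush: Dark wooden clothes brush, 140 x 44 x 36 mm, a bystander lying in the tray's rectangular cutout, its top 44 mm over the counter. Origin: centre of its underside; x along the brush.
Mind the look-alikes: they are no part of the job. What is shaped like the fabric_shaver but red or turquoise is not meant.

How it is judged:
On the way:
1. the shaver is lifted off the counter (height (world z) of fabric_shaver above 0.025 m), for 0.1 s.
At the end, for the whole second after the job is handed in: The shaver lies released and at rest in the keyhole cutout: its origin within 18 mm of the cutout's point seen from above and within 4 mm of the cutout's floor in height, tilted less than 4.5 degrees, its length within 14 degrees of the cutout's; the brush is within 25 mm of where it was (horizontal distance between fabric_shaver and recess below 0.018 m and z of fabric_shaver in the frame of recess between -0.004 and 0.004 m and angle between fabric_shaver's own z axis and vertical below 0.08 rad and angle between the x axis of fabric_shaver and the x axis of recess, either way round below 0.25 rad and linear speed of fabric_shaver below 0.02 m/s and contact force between the fingers and fabric_shaver below 0.1 N and distance of clothes_brush from where it was at the start of the episode below 0.025 m); the robot touches nothing.
It fails at once if the clothes brush is moved by more than 25 mm (distance of clothes_brush from where it was at the start of the episode above 0.025 m).
It fails at once if the shaver is dropped: over the cutout, let go of with its underside more than 35 mm above the cutout's floor (horizontal distance between fabric_shaver and recess below 0.08 m and z of fabric_shaver in the frame of recess above 0.035 m and contact force between the fingers and fabric_shaver below 0.05 N).
It also fails if it takes over 35 s, if anything falls off the work surface, if the arm or the gripper's body presses on something with over 40 N, if the wrist force passes 120 N, or if a joint passes its speed limit or range.

## Robot

A 6-joint arm with a two-finger parallel gripper is mounted at the origin on the work surface. World frame = base frame: x ahead of the robot, y to its left, z up, the work surface at z = 0. Lengths are in m, angles in rad, forces in N, time in s.
With the tool pointing down it reaches from about 0.4 to 0.825 m from the base axis. Payload 7 kg.
Tool frame: the origin (TCP) lies on the centre line of the jaws, within the pads' length; the fingertips stand 17 mm ahead of it and the grasp point (between the pads) lies 2 mm behind it; z points along the fingers, y is the line along which they close (so a half turn about z gives the same grasp; the last joint's range is limited). The gripper opens to 88 mm and grips with 3 to 60 N. Pads are 19 mm wide; open, the fingers measure 130 mm over their backs; the gripper's body (78 mm by 193 mm) begins 47 mm behind the grasp point.
Start: joints at [1.402, 0.359, 0.012, 0, -1.224, -0.288], TCP at [0.298, 0.606, 0.244] pointing down, gripper open.
Joint ranges: [-3.07, 3.07], [-1.43, 2.12], [-1.02, 1.25], [-3.03, 1.67], [-3.05, -0], [-3.03, 3.03]. Speed limits (rad/s): [2.39, 2.39, 3.01, 3.14, 3.14, 3.14].

## Interface

Orientations are given as a rotation vector (axis times angle).
In Python, from station import r gives the robot as it stands.
- The arm moves only by the tool servo_tool, never from a script. Its argument "moves" is a list of rows, each a list of 5 numbers: the shift along the tool's x, y, z in m, then the turn about the tool's z in rad, then the opening, from 0 (shut) to 1 (fully open). In form: [[dx, dy, dz, turn, gripper], ...]. A call has 1 to 8 rows; each row is the pose to reach, as a shift and turn from the pose commanded when the call began, along the tool's axes at that moment; what a row does not reach only later rows make up. A row lasts 1/8 s, in which the tool goes at most 62.5 mm and 10.7 degrees, less where a joint would pass 70% of its speed; a pose out of reach is approached as far as the arm can. A call with a gripper value outside its range is refused whole. The fingers move at their own pace and stop on an object; "force" is the grip in N (left out, the last holds). Time passes only in rows, so rows that repeat a pose let the fingers close. It gives the time, the measured TCP pose, the force, the opening and the grip force at its end, in the units of the state.
- r.sense(): the state, without advancing time (a new reading comes with each control period).
- r.grab_frame(name): name is "scene" or "top" or "wrist"; returns a dict with "image" (420x560x3 uint8, blue, green, red), "intrinsics" (3x3 intrinsics, pixels), "pose" (4x4, takes a point from camera to world coordinates); the wrist camera has in their place "T_tool_cam" (4x4, takes a point from camera to tool coordinates, whose origin is the TCP and whose axes are the flange's). Camera axes: x right, y up, looking along -z (the intrinsics and any distortion apply to the point x, -y, -z); pixel columns grow to the right and rows downward; lengths in m; the calibration is good to about 2 mm. A picture is of the moment at which its call begins: read the wrist's pose just before it. There is no depth.
- r.finish_job(): hands the job in; it is judged then, once.
The state is a dict: "time_s": time; "joint_positions": joint angles; "qvel": joint speeds; "joint_torque": joint torques, N m; "position": TCP position; "orientation": TCP orientation; "force": force on the tool from outside, world axes, zero at the start; "ft_torque": the same for the moment, N m; "finger_gap": opening from 0.0 (shut) to 1.0 (fully open); "grasp_force": force on a finger pad.
Only numpy, scipy, OpenCV 4.12 (cv2) and the standard library are available. Lean on these libraries where they do the work, as an engineer would, in place of code of your own. Each camera call takes 0.05 s, during which the arm holds its last target. There are 200 camera calls.

## Working session

There is one attempt and no reset: what is moved stays moved. The work goes in short steps, Python scripts to look and compute and a tool call to move; the robot and the scene stay as the last step left them, time stands still between calls to the robot, and variables do not carry over. Pictures are saved under pics/ and viewed, at most 10 in all, crops included, and the job is handed in when it is done.

Besides the shell and the picture viewer there is one more tool, called after "Request:" as name([rows], argument=value, ...), one row to a line, values as JSON. servo_tool: Moves the arm, as the interface text tells. Its arguments: {"type":"object","properties":{"moves":{"type":"array","items":{"type":"array","items":{"type":"number"}}},"force":{"type":"number"}},"required":["moves"]}

```bash
mkdir -p pics; ls; python3 - <<'E'
from station import r
import cv2
print(r.sense())
for n in("top","scene"):
    f=r.grab_frame(n); cv2.imwrite(f"pics/{n}0.png",f["image"]); print(n,f["intrinsics"],f["pose"],[k for k in f])
E
```

```text
pics
{'time_s': 0.0, 'joint_positions': array([ 1.40212482e+00,  3.59401108e-01,  1.10478994e-02, -3.60501344e-04,
       -1.22410552e+00, -2.88085420e-01]), 'qvel': array([ 2.93385354e-04,  9.18542206e-05,  6.38453207e-04,  6.00791173e-04,
        5.64672877e-05, -3.32103794e-04]), 'joint_torque': array([-5.39185075e-04, -5.82718170e+01,  2.93048036e+01,  6.99754804e+00,
        7.03870930e-03, -1.48589302e-04]), 'position': array([0.29752441, 0.60536623, 0.24260684]), 'orientation': array([ 3.05834082e+00, -7.11058987e-01, -3.75453149e-04]), 'force': array([-0.00971565, -0.10162889,  0.23729893]), 'ft_torque': array([ 0.04505384, -0.06034784,  0.00852724]), 'grasp_force': 0.0, 'finger_gap': 0.9981286963671242}
top [[478.56494137   0.         285.41895303]
 [  0.         478.56494137 200.53973349]
 [  0.           0.           1.        ]] [[-5.40573403e-04  9.93256887e-01 -1.15933016e-01  4.38159506e-01]
 [-9.99971942e-01  3.29279969e-04  7.48378559e-03 -8.70915155e-03]
 [ 7.47149600e-03  1.15933808e-01  9.93228840e-01  9.77745652e-01]
 [ 0.00000000e+00  0.00000000e+00  0.00000000e+00  1.00000000e+00]] ['image', 'intrinsics', 'pose']
scene [[481.40574378   0.         277.12806362]
 [  0.         481.40574378 203.26626241]
 [  0.           0.           1.        ]] [[-0.70329887 -0.54175704  0.46029339  1.11378828]
 [ 0.71075305 -0.52295575  0.4704757   0.58231969]
 [-0.01417045  0.65803996  0.75284966  0.97812314]
 [ 0.          0.          0.          1.        ]] ['image', 'intrinsics', 'pose']
```

View pics/top0.png

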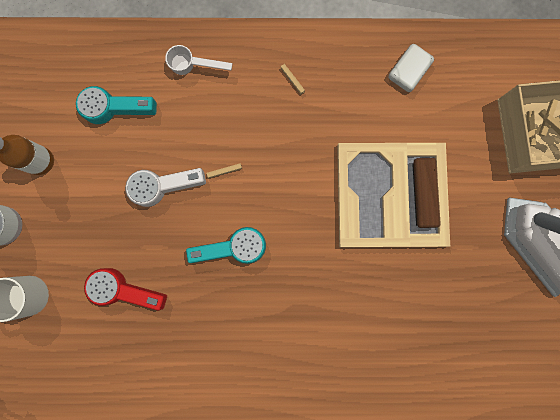

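View pics/scene0.png

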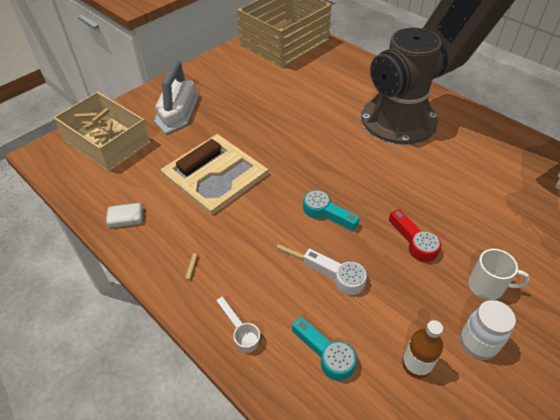

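The white shaver has its head at about (143,187) and its handle end at about (203,176), with the peg behind it. The keyhole's round end is at (370,175), its slot ends at about (370,238), and the tray corners are at (336,143) to (450,247).

```bash
cat >h.py <<'E'
import numpy as np,cv2
from scipy.spatial.transform import Rotation as R
def px2w(f,uv,z,T=None):
    K=f["intrinsics"];T=f["pose"] if T is None else T
    d=np.linalg.inv(K)@[uv[0],uv[1],1.]; d=T[:3,:3]@[d[0],-d[1],-d[2]]
    o=T[:3,3]; return o+d*(z-o[2])/d[2]
E
python3 - <<'E'
from station import r
from h import *
f=r.grab_frame("top"); im=f["image"]
for uv in [(336,143),(447,143),(450,247),(339,248)]: print("tray",px2w(f,uv,.02))
print("recess round",px2w(f,(370,175),.02))
h=cv2.resize(im[150:225,115:255],None,fx=5,fy=5,interpolation=cv2.INTER_CUBIC)
t=cv2.resize(im[135:255,325:460],None,fx=5,fy=5,interpolation=cv2.INTER_CUBIC)
cv2.imwrite("pics/sh.png",h);cv2.imwrite("pics/tr.png",t)
E
```

```text
tray [ 0.66846777 -0.11944393  0.02      ]
tray [ 0.66875344 -0.34706064  0.02      ]
tray [ 0.4566271  -0.34462883  0.02      ]
tray [ 0.4547303  -0.12269266  0.02      ]
recess round [ 0.60221249 -0.18768156  0.02      ]
```

View pics/sh.png

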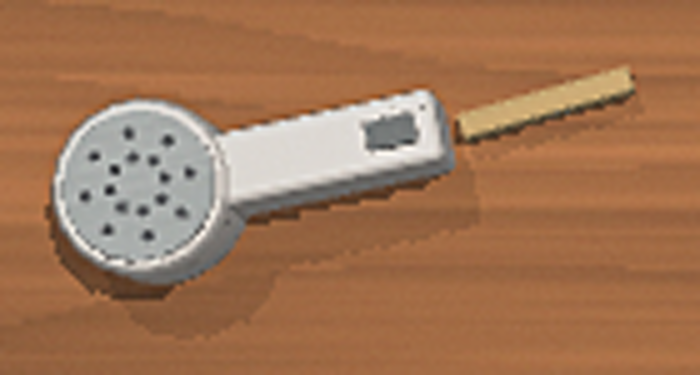

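View pics/tr.png

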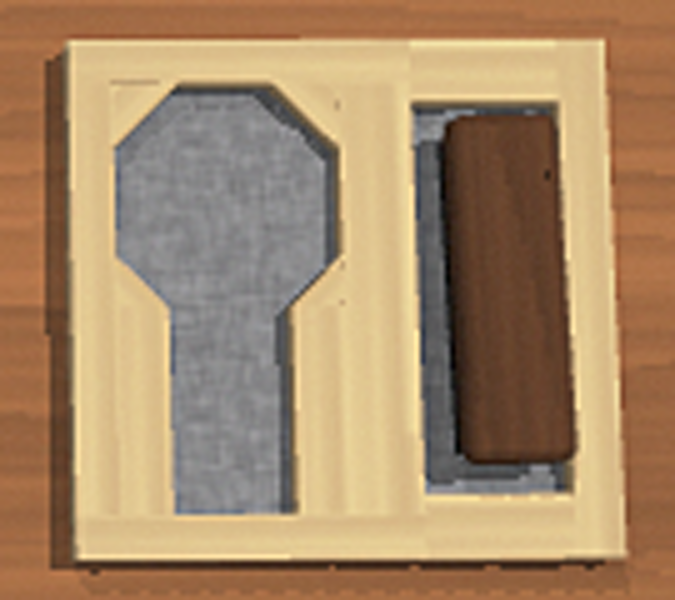

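The shaver crop shows the head disc centred at (140,185) and the handle top's end at about (437,127). In the tray crop the slot's top edges run from x=170/293 to 174/298, and the octagon spans x=115..340.

```bash
cat >m.py <<'E'
from station import r
from h import *
f=r.grab_frame("top")
S=lambda u,v,z:px2w(f,(115+(u+.5)/5-.5,150+(v+.5)/5-.5),z)[:2]
T=lambda u,v,z=.02:px2w(f,(325+(u+.5)/5-.5,135+(v+.5)/5-.5),z)[:2]
hd=S(140,185,.04); he=S(437,127,.036); d=hd-he; L=np.linalg.norm(d); d/=L
print("head",hd,"end",he,"L(120)",L,"yaw",np.arctan2(d[1],d[0]))
org=(hd-63*d/1e3+he+57*d/1e3)/2; print("origin",org, hd-.063*d)
c=np.array([T(66,42),T(605,41),T(626,557),T(76,560)]); print(c)
x=(c[0]+c[1]-c[2]-c[3])/2; print("size",np.linalg.norm(x),np.linalg.norm(c[0]-c[1]))
y=(c[0]+c[3]-c[1]-c[2])/2
a=(np.arctan2(x[1],x[0])+np.arctan2(-y[0],y[1]))/2
m=c.mean(0); Rz=np.array([[np.cos(a),-np.sin(a)],[np.sin(a),np.cos(a)]])
rec=m+Rz@[-.021,.046]; print("tray",m,"yaw",a,"recess",rec)
print("slot mid",(T(174,513)+T(298,513))/2,"oct",(T(115,200)+T(340,200))/2, T(225,85)) 
s=r.sense(); RT=R.from_rotvec(s["orientation"]).as_matrix()
print("tool",s["position"],"\n",RT.round(4))
E
python3 m.py
```

```text
head [0.5752426 0.2663048] end [0.59922457 0.15026421] L(120) 0.11849283966108047 yaw 1.7745959016391273
origin [0.58784076 0.20534659] [0.58799327 0.20460861]
[[ 0.66847239 -0.12312858]
 [ 0.66916829 -0.34420127]
 [ 0.4586162  -0.34430879]
 [ 0.45750834 -0.12432702]]
size 0.2107590875959858 0.22107378630245153
tray [ 0.56344131 -0.23399142] yaw 0.003593917939987543 recess [ 0.54227612 -0.18806719]
slot mid [ 0.47619846 -0.18863709] oct [ 0.60303549 -0.18791852] [ 0.65062153 -0.18788309]
tool [0.29764486 0.60553292 0.24296905] 
 [[ 8.974e-01 -4.411e-01 -3.000e-04]
 [-4.411e-01 -8.974e-01 -1.000e-03]
 [ 2.000e-04  1.000e-03 -1.000e+00]]
```

Request:
servo_tool([
  [0.055,0.029,0,0.114,1],
  [0.109,0.058,0,0.228,1],
  [0.164,0.087,0,0.341,1],
  [0.219,0.116,0,0.455,1],
  [0.273,0.145,0,0.569,1],
  [0.328,0.173,0,0.683,1],
  [0.383,0.202,0,0.796,1],
  [0.437,0.231,0,0.91,1],
])

```text
time_s: 1.2
position: [0.5889, 0.204, 0.2436]
orientation: [-2.432, 1.988, -0.0]
force: [0.1, 1.0, -0.9]
finger_gap: 1.001
grasp_force: 0.0
```

Request:
servo_tool([
  [0,0,0,0,1],
  [0,0,0,0,1],
])

```text
time_s: 1.45
position: [0.588, 0.2054, 0.2433]
orientation: [2.435, -1.984, -0.001]
force: [-0.6, 0.0, 1.0]
finger_gap: 1.0
grasp_force: 0.0
```

```bash
cat >w.py <<'E'
import sys
from station import r
from h import *
s=r.sense(); f=r.grab_frame("wrist"); cv2.imwrite(f"pics/{sys.argv[1]}.png",f["image"])
M=np.eye(4); M[:3,:3]=R.from_rotvec(s["orientation"]).as_matrix(); M[:3,3]=s["position"]
np.savez(sys.argv[1],T=M@f["T_tool_cam"],K=f["intrinsics"],M=M)
print(s["time_s"],s["position"],s["joint_positions"].round(3),np.arctan2(M[1,0],M[0,0]),s["force"],s["grasp_force"],s["finger_gap"])
E
python3 w.py w1
```

```text
1.45 [0.58800591 0.20541659 0.24327315] [ 0.649  0.274 -0.11  -0.    -1.187 -0.445] -1.3673954182034238 [-0.5796851   0.04424725  0.98384941] 0.0 0.9996455082138909
```

View pics/w1.png

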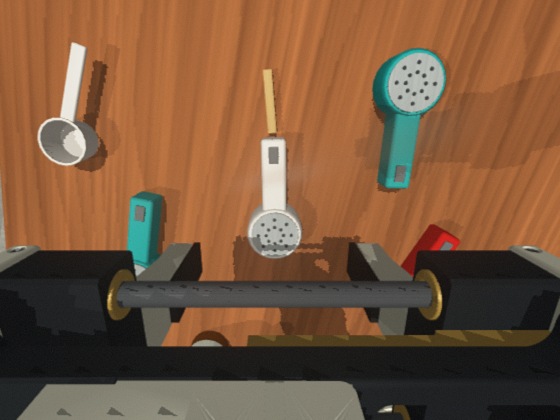

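The wrist view shows the shaver upright in the picture: foil centre at about (274.5,231), handle top's end at about (273.5,139), side edges at about x=262 and 287.

```bash
python3 - <<'E'
from h import *
d=np.load("w1.npz"); f={"intrinsics":d["K"]}
P=lambda u,v,z:px2w(f,(u,v),z,d["T"])[:2]
hd=P(274.5,231,.04);he=P(273.5,139,.036);x=hd-he;L=np.linalg.norm(x);x/=L
o=(hd-.063*x+he+.057*x)/2
print(hd,he,L,"yaw",np.arctan2(x[1],x[0]),o,hd-.063*x, np.linalg.norm(P(262,190,.036)-P(287,190,.036)))
M=d["M"]; print("origin in tool",M[:3,:3].T@(np.r_[o,.032]-M[:3,3]))
E
```

```text
[0.57536389 0.26263737] [0.59957202 0.15142062] 0.11382090588512879 yaw 1.78511945517037 [0.58810601 0.20409764] [0.58876312 0.20107878] 0.030736382125828517
origin in tool [1.33026832e-03 7.86833480e-05 2.11273086e-01]
```

Request:
servo_tool([
  [0,0,0.04,0,1],
  [0.001,0,0.08,0,1],
  [0.001,0,0.12,0,1],
  [0.001,0,0.155,0,1],
  [0.001,0,0.185,0,1],
  [0.001,0,0.202,0,1],
  [0.001,0,0.211,0,1],
  [0.001,0,0.211,0,1],
], force=30)

```text
time_s: 2.5
position: [0.5882, 0.2052, 0.0327]
orientation: [2.437, -1.983, 0.0]
force: [0.0, 0.1, 1.0]
finger_gap: 0.997
grasp_force: 0.0
```

Request:
servo_tool([
  [0,0,0,0,0.1],
  [0,0,0,0,0.1],
  [0,0,0,0,0.1],
  [0,0,0,0,0.1],
  [0,0,0,0,0.1],
  [0,0,0,0,0.1],
  [0,0,0,0,0.1],
  [0,0,0,0,0.1],
], force=30)

```text
time_s: 3.5
position: [0.5883, 0.2047, 0.0325]
orientation: [-2.436, 1.984, -0.0]
force: [0.1, -0.5, 0.4]
finger_gap: 0.339
grasp_force: 30.0
```

Request:
servo_tool([
  [0,0,-0.01,0,0.1],
  [0,0,-0.025,0,0.1],
  [0,0,-0.045,0,0.1],
  [0,0,-0.07,0,0.1],
  [0,0,-0.095,0,0.1],
  [0,0,-0.115,0,0.1],
  [0,0,-0.12,0,0.1],
  [0,0,-0.12,0,0.1],
])

```text
time_s: 4.5
position: [0.5881, 0.2047, 0.1528]
orientation: [-2.436, 1.983, 0.0]
force: [-0.1, 0.3, -3.1]
finger_gap: 0.337
grasp_force: 30.0
```

```bash
python3 - <<'E'
from station import r
from h import *
s=r.sense(); M=R.from_rotvec(s["orientation"]).as_matrix()
print(s["position"],s["force"],s["grasp_force"],s["finger_gap"],np.arctan2(M[1,0],M[0,0]))
print(M.T@(np.array([.5417,-.188,s["position"][2]])-s["position"]))
E
```

```text
[0.58806647 0.204714   0.15284503] [-0.12451709  0.30328701 -3.10354864] 29.954282641410828 0.3373425799696363 -1.3669243450130684
[ 3.75193373e-01  1.24916057e-01 -2.20756910e-04]
```

Request:
servo_tool([
  [0.02,0.007,0,0.1,0.1],
  [0.05,0.017,0,0.25,0.1],
  [0.085,0.028,0,0.4,0.1],
  [0.12,0.04,0,0.55,0.1],
  [0.155,0.052,0,0.71,0.1],
  [0.19,0.063,0,0.87,0.1],
  [0.225,0.075,0,1.03,0.1],
  [0.25,0.083,0,1.185,0.1],
])

```text
time_s: 5.5
position: [0.5565, -0.0584, 0.1515]
orientation: [0.903, -3.007, -0.001]
force: [-0.5, 0.5, -2.2]
finger_gap: 0.339
grasp_force: 29.9
```

```bash
cat >g.py <<'E'
from station import r
from h import *
s=r.sense(); M=R.from_rotvec(s["orientation"]).as_matrix()
print(s["time_s"],s["position"],s["joint_positions"].round(2),s["grasp_force"],np.arctan2(M[1,0],M[0,0]))
print(M.T@(np.array([.5417,-.188,s["position"][2]])-s["position"]))
E
python3 g.py
```

```text
5.5 [ 0.55645718 -0.05844277  0.15145815] [ 0.25  0.25 -0.37 -0.   -0.95 -1.23] 29.94876354932785 -2.5578665373638456
[ 8.37172231e-02 -9.99713616e-02  6.51832361e-05]
```

Request:
servo_tool([
  [0.02,-0.024,0,0.15,0.1],
  [0.043,-0.05,0,0.3,0.1],
  [0.065,-0.077,0,0.45,0.1],
  [0.083,-0.098,0,0.593,0.1],
  [0.083,-0.098,0,0.593,0.1],
  [0.083,-0.098,0,0.593,0.1],
  [0.083,-0.098,0,0.593,0.1],
])

```text
time_s: 6.38
position: [0.5431, -0.1838, 0.1522]
orientation: [-0.002, -3.141, -0.0]
force: [-0.5, -0.1, -3.1]
finger_gap: 0.343
grasp_force: 30.0
```

```bash
python3 g.py; python3 w.py w2; python3 - <<'E'
from station import r
import cv2
f=r.grab_frame("top");cv2.imwrite("pics/t2.png",f["image"])
E
```

```text
6.375 [ 0.54309079 -0.18384578  0.1522365 ] [ 0.01  0.27 -0.34 -0.   -0.96 -1.59] 29.954323768615723 3.140001014583819
[ 1.38417898e-03 -4.15643339e-03  1.98200257e-07]
6.375 [ 0.54309079 -0.18384578  0.1522365 ] [ 0.015  0.27  -0.339 -0.    -0.962 -1.587] 3.140001014583819 [-0.45778356 -0.1314384  -3.14079748] 29.954323768615723 0.34283818513543274
```

View pics/w2.png

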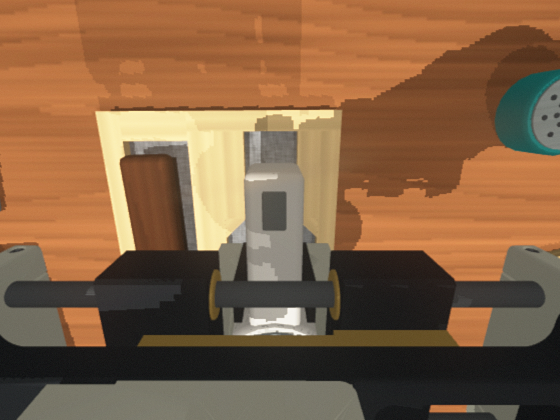

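The held shaver's handle end is at about (274,165), with side edges x=246..302. The slot's end edge is at row 131, x=244..298, and the brush is undisturbed in its cutout.

```bash
python3 - <<'E'
from h import *
d=np.load("w2.npz"); f={"intrinsics":d["K"]}; M=d["M"]
P=lambda u,v,z:(M[:3,:3].T@(px2w(f,(u,v),z,d["T"])-M[:3,3]))[:2]*1e3
print("handle end",P(274,165,.156),"slot end",P(244,131,.02),P(298,131,.02),"world",px2w(f,(271,131),.02,d["T"]))
print("sides",P(246,180,.156),P(302,180,.156),P(247,240,.156),P(302,240,.156))
print("tray back corners",P(98,111,.02),P(342,110,.02))
E
```

```text
handle end [58.88077559 -0.17299499] slot end [ 67.89589774 -27.5443106 ] [67.9134508  21.51392874] world [ 0.47510991 -0.18673466  0.02      ]
sides [ 51.66515567 -13.59543479] [51.67597193 13.25175074] [ 20.42924803 -13.96908852] [20.44231609 14.14966701]
tray back corners [  85.11708854 -157.11271792] [86.03677176 60.22488854]
```

Request:
servo_tool([
  [0,-0.0035,0.015,0,0.1],
  [0,-0.0035,0.035,0,0.1],
  [0,-0.0035,0.055,0,0.1],
  [0,-0.0035,0.073,0,0.1],
  [0,-0.0035,0.085,0,0.1],
  [0,-0.0035,0.093,0,0.1],
  [0,-0.0035,0.099,0,0.1],
  [0,-0.0035,0.103,0,0.1],
])

```text
time_s: 7.48
position: [0.5433, -0.188, 0.0495]
orientation: [0.005, 3.141, -0.0]
force: [-0.3, -0.7, -3.2]
finger_gap: 0.342
grasp_force: 30.0
```

Request:
servo_tool([
  [0,0,0.002,0,0.1],
  [0,0,0.004,0,0.1],
  [0,0,0.006,0,0.1],
  [0,0,0.007,0,0.1],
  [0,0,0.007,0,0.1],
])

```text
time_s: 8.1
position: [0.5431, -0.188, 0.0425]
orientation: [-0.005, -3.142, 0.0]
force: [-0.4, -1.2, -2.6]
finger_gap: 0.338
grasp_force: 30.0
```

Inside without resistance; 2 mm to go.

Request:
servo_tool([
  [0,0,0.001,0,0.1],
  [0,0,0.002,0,0.1],
  [0,0,0.002,0,0.1],
])

```text
time_s: 8.48
position: [0.5432, -0.188, 0.0406]
orientation: [0.005, 3.141, -0.0]
force: [0.5, 0.2, -2.1]
finger_gap: 0.34
grasp_force: 30.0
```

Request:
servo_tool([
  [0,0,0,0,0.45],
  [0,0,0,0,0.6],
  [0,0,0,0,0.75],
  [0,0,0,0,0.75],
  [0,0,-0.005,0,0.75],
  [0,0,-0.02,0,0.75],
  [0,0,-0.05,0,0.75],
  [0,0,-0.08,0,0.75],
])

```text
time_s: 9.48
position: [0.5432, -0.1881, 0.1225]
orientation: [0.005, 3.141, -0.0]
force: [0.2, -0.5, -0.9]
finger_gap: 0.748
grasp_force: 0.0
```

Request:
servo_tool([
  [0.03,0,-0.04,0,0.75],
  [0.07,0,-0.08,0,0.75],
  [0.1,0,-0.1,0,0.75],
  [0.1,0,-0.1,0,0.75],
])

```text
time_s: 9.98
position: [0.4425, -0.1879, 0.2239]
orientation: [0.005, 3.136, -0.0]
force: [0.3, -0.5, -0.9]
finger_gap: 0.747
grasp_force: 0.0
```

```bash
python3 - <<'E'
from station import r
import cv2,numpy as np
a=r.grab_frame("top")["image"][125:265,320:470];b=r.grab_frame("scene")["image"][120:225,150:290]
k=lambda i:cv2.resize(i,(390,400),interpolation=cv2.INTER_CUBIC)
cv2.imwrite("pics/end.png",np.hstack([k(a),k(b)]))
E
```

```text
(no output)
```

View pics/end.png

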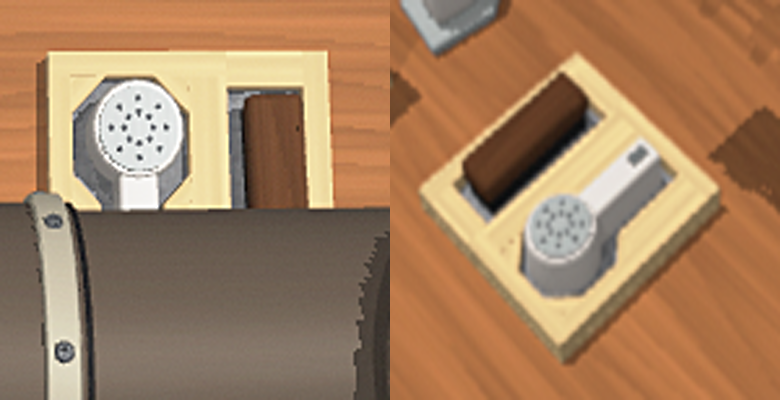

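The head sits in the octagon at about (138,127) on the left and the handle in the slot on the right. The shaver lies flat and the brush hasn't moved.

```bash
python3 -c "
from station import r
print(r.finish_job())"
```

```text
the job is handed in; nothing more can be done
None
```

I put the white fabric shaver in its keyhole cutout and let go of it: it looks flat and fully home, foil up, with the brush unmoved; I handed the job in at about 10 s, and no verdict came back.

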